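# Set the conveyor drive to service and hold its cover shut

### The job

Set the soap conveyor's drive unit to service by pressing its keys down fully, one at a time: the round key, then the square key, then the long bar key. Then turn the quarter-turn fastener clockwise until its bar lines up with the slot in the raised cover, let go of it, and press the cover down with the fingertips until it is flush on its frame, finishing while you still hold it pressed there. Leave the soap bars and the jar where they are.

Things in the scene. Friction and masses are not known exactly. Their poses are not given: they have to be found in the camera images.
- machine: Low grey drive unit of a soap-bar conveyor, fixed: housing 200 (x) x 400 (y) x 45 mm, origin under its centre at bench height, z up; rollers up to 50 mm high on its +x side out to x = 250 mm. Around its +y part a steel frame 60 mm high under the cover, with guide pins 80 mm high at the cover's corners. Three keys in a row along x at y = -140 mm, x = -55, 0, 55 mm, in varying order.
- cover (a joint): Flat aluminium cover 170 (machine x) x 220 (y) x 4 mm, centred at machine x 0, y 70 mm. Slides straight down on springs: 0 = raised, top face 76 mm above the bench; 0.012 m = flush on its frame, top face 64 mm. Springs lift it when let go: 4 N to start, 9 N fully down. Its slot round the fastener is 58 mm (machine x) x 17 mm (y).
- cover_press (a point): Point on the top face of the cover, on its plain flat area at machine x 0, y 10 mm, 110 mm from the fastener's axis: a good place to press.
- fastener (a joint): Quarter-turn fastener, dark steel, upright axis at machine x 0, y 120 mm. Rad, grows clockwise from above: 0 = bar crosswise to the cover's slot (along machine y), 1.571 = in line with it (along machine x); stops at 0 and 1.64; starts at 0.15 to 0.75. Friction 0.06 N m. Ears 50 x 10 mm under the cover, parallel to the bar, block the cover after 1.5 mm unless within about 0.13 rad of the slot.
- fastener_grip (a point): Point on the fastener's axis at the height to grip, 105 mm above the bench. The grip is an upright flat bar 36 mm long (this point's x), 10 mm thick (this point's y), from 84 to 116 mm above the bench; 8 mm of clear gap is below it over the raised cover.
- key_round_top (a point): Centre of the top face of the black round key, diameter 28 mm, 67 mm above the bench when the key is up; x, y parallel to the machine's x, y.
- key_round (a joint): Black round key, diameter 28 mm, 14 mm proud of its 46 x 56 mm white base plate; its joint is how far it is pressed, m: 0 = up, 0.006 = fully down; springs back; about 1.5 N to start and 5 N fully down.
- key_square_top (a point): Centre of the top face of the black square key, 28 x 28 mm, 67 mm above the bench when the key is up; x, y parallel to the machine's x, y.
- key_square (a joint): Black square key, 28 x 28 mm, 14 mm proud of its 46 x 56 mm white base plate; its joint is how far it is pressed, m: 0 = up, 0.006 = fully down; springs back; about 1.5 N to start and 5 N fully down.
- key_bar_top (a point): Centre of the top face of the black long bar key, 16 mm (machine x) x 44 mm (machine y), 67 mm above the bench when the key is up; x, y parallel to the machine's x, y.
- key_bar (a joint): Black long bar key, 16 mm (machine x) x 44 mm (machine y), 14 mm proud of its 46 x 56 mm white base plate; its joint is how far it is pressed, m: 0 = up, 0.006 = fully down; springs back; about 1.5 N to start and 5 N fully down.
- soap_a: Loose bar of soap, 80 x 55 x 28 mm, origin at the centre of its underside; bystander, to be left alone.
- soap_b: Loose bar of soap, 80 x 55 x 28 mm, origin at the centre of its underside; bystander, to be left alone.
- jar: Loose closed amber jar, diameter 60 mm, 85 mm high, origin at the centre of its underside; bystander, to be left alone.

How it is judged:
By the outcome, as a careful person would: the job done as asked, in the order asked, and still so for the second after the job is handed in, while the arm keeps its last pose, push and grip.
It also fails if it takes over 61 s, if anything falls off the work surface, if the arm or the gripper's body presses on something with over 40 N, if the wrist force passes 120 N, or if a joint passes its speed limit or range.

### The arm

A 6-joint arm with a two-finger parallel gripper is mounted at the origin on the work surface. World frame = base frame: x ahead of the robot, y to its left, z up, the work surface at z = 0. Lengths are in mm, angles in rad, forces in N, time in s.
With the tool pointing down it reaches from about 350 to 775 mm from the base axis. Payload 7.3 kg.
Tool frame: the origin (TCP) lies at the very end of the fingers, on their centre line; the grasp point (between the pads) lies 19 mm behind it; z points along the fingers, y is the line along which they close (so a half turn about z gives the same grasp; the last joint's range is limited). The gripper opens to 92 mm and grips with 3 to 60 N. Pads are 19 mm wide; open, the fingers measure 130 mm over their backs; the gripper's body (75 mm by 190 mm) begins 47 mm behind the grasp point.
Start: joints at [0.967, 0.342, 1.524, -0, 1.275, -0.146], TCP at [232.026, 470.966, 226.741] pointing down, gripper open.
Joint ranges: [-2.53, 2.53], [-0.77, 2.02], [0.04, 2.7], [-1, 4.14], [0.28, 2.66], [-3.11, 3.11]. Speed limits (rad/s): [2.57, 2.57, 3.14, 3.14, 3.14, 3.14].

### API

Orientations are given as [roll, pitch, yaw] about the fixed x, y, z axes, in that order (R = Rz(yaw) Ry(pitch) Rx(roll)).
In Python, from plant import bot gives the robot as it stands.
- The arm moves only by the tool send_rows, never from a script. Its argument "rows" is a list of rows, each an object of numbers: "x", "y", "z": the shift along the tool's x, y, z in units of 0.2 m (1.0 is 0.2 m); "ax", "ay", "az": the turn, a rotation vector about the tool's x, y, z in units of 60 degrees (1.0 is 60 degrees); "jaw": the opening, from -1 (shut) to 1 (fully open), so that 0 is half open. In form: [{"x": .., "y": .., "z": .., "ax": .., "ay": .., "az": .., "jaw": ..}, ...]. A call has exactly 10 rows; each row is the pose to reach, as a shift and turn from the pose commanded when the call began, along the tool's axes at that moment; what a row does not reach only later rows make up. A row lasts 1/8 s, in which the tool goes at most 62.5 mm and 10.7 degrees, less where a joint would pass 70% of its speed; a pose out of reach is approached as far as the arm can. A call with a number of a shift or a turn outside -1 to 1 is refused whole. A call with a gripper value outside its range is refused whole. The fingers move at their own pace and stop on an object; the grip force is fixed at half the most. Time passes only in rows, so rows that repeat a pose let the fingers close, or fill a call up. It gives the time, the measured TCP pose, the force, the opening and the grip force at its end, in the units of the state.
- bot.get_obs(): the state, without advancing time (a new reading comes with each control period).
- bot.capture(name): name is "side" or "top"; returns (picture, depth): 420x560x3 uint8, red, green, blue; 420x560 float32, mm along the optical axis (not along the pixel's ray), 0 where there is no reading.
- bot.camera_model(name): a dict with "vertical_fov" (degrees; the focal length in pixels is half the picture's height over the tangent of half this angle, whatever the lens; pixels are square), "cx", "cy" (the principal point, pixels), "R" (3x3) and "t" (3): a world point X has camera coordinates R X + t. Camera axes: x right, y down, z forward; pixel columns grow to the right and rows downward; lengths in mm; the calibration is good to about 2 mm. A picture is of the moment at which its call begins. camera_model takes no time and is no camera call.
- bot.close_job(): hands the job in; it is judged then, once.
The state is a dict: "time": time; "joint_positions": joint angles; "dq": joint speeds; "tau": joint torques, N m; "tool_pos": TCP position; "tcp_rot": TCP orientation; "contact_force": force on the tool from outside, world axes, zero at the start; "moment": the same for the moment, N m; "grip_width": finger opening in mm; "finger_force": force on a finger pad.
Only numpy, scipy, OpenCV 4.12 (cv2) and the standard library are available. Lean on these libraries where they do the work, as an engineer would, in place of code of your own. Each camera call takes 0.05 s, during which the arm holds its last target. There are 200 camera calls.

## Working session

There is one attempt and no reset: what is moved stays moved. The work goes in short steps, Python scripts to look and compute and a tool call to move; the robot and the scene stay as the last step left them, time stands still between calls to the robot, and variables do not carry over. Pictures are saved under pics/ and viewed, at most 10 in all, crops included, and the job is handed in when it is done.

Besides the shell and the picture viewer there is one more tool, called as name(argument=value, ...) on one line, values as JSON. send_rows: Moves the arm, as the interface text tells. Its arguments: {"type":"object","properties":{"rows":{"type":"array","items":{"type":"object","properties":{"x":{"type":"number","minimum":-1,"maximum":1},"y":{"type":"number","minimum":-1,"maximum":1},"z":{"type":"number","minimum":-1,"maximum":1},"ax":{"type":"number","minimum":-1,"maximum":1},"ay":{"type":"number","minimum":-1,"maximum":1},"az":{"type":"number","minimum":-1,"maximum":1},"jaw":{"type":"number"}}}}},"required":["rows"]}

```bash
mkdir -p pics; python3 - <<'E'
from plant import bot
import cv2,numpy as np
for n in("top","side"):
    p,d=bot.capture(n); cv2.imwrite(f"pics/{n}0.png",p[:,:,::-1]); np.save(f"pics/{n}0d.npy",d)
    m=bot.camera_model(n); print(n,m)
o=bot.get_obs(); print(o)
E
```

```text
top {'vertical_fov': 50.03868745809393, 'cx': 280.818164244218, 'cy': 215.31824378333232, 'R': array([[-0.02276013, -0.99969367, -0.00972355],
       [-0.99430349,  0.02364828, -0.10392941],
       [ 0.10412752,  0.00730272, -0.99453714]]), 't': array([  58.784326  ,  538.11858378, 1077.27933112])}
side {'vertical_fov': 52.66533491421783, 'cx': 276.6128917932006, 'cy': 203.71040018292518, 'R': array([[ 0.86834404, -0.49578984,  0.01307913],
       [-0.35816269, -0.64510442, -0.67495169],
       [ 0.34307159,  0.58140582, -0.737746  ]]), 't': array([-439.17558846,  281.26485846,  934.9794845 ])}
{'time': 0.1, 'joint_positions': array([ 9.67038630e-01,  3.42677601e-01,  1.52492339e+00, -6.39801960e-06,
        1.27537445e+00, -1.46001809e-01]), 'dq': array([ 0.00098181, -0.00283343, -0.00354014, -0.00028269, -0.00170462,
        0.00077833]), 'tau': array([ 2.42436530e-03, -4.32002056e+01, -2.44695908e+01,  7.20434426e-02,
        5.24982519e-02, -2.46977896e-05]), 'tool_pos': array([231.79454993, 470.66133254, 226.10104417]), 'tcp_rot': array([-3.14022369e+00, -1.95118749e-04,  2.68383850e+00]), 'contact_force': array([ 0.480267  ,  0.16557889, -0.21405469]), 'moment': array([ 0.01454799, -0.00042494, -0.04793073]), 'finger_force': 0.0, 'grip_width': 91.45030429495738}
```

View pics/top0.png

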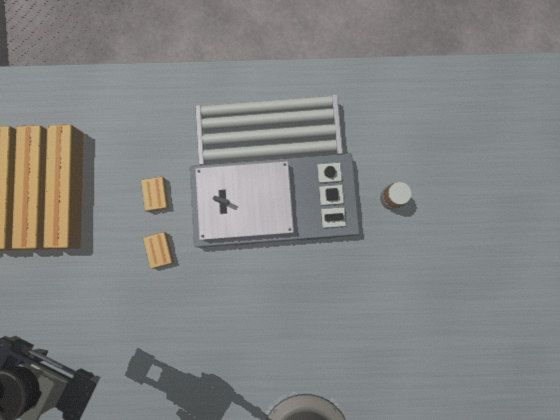

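View pics/side0.png

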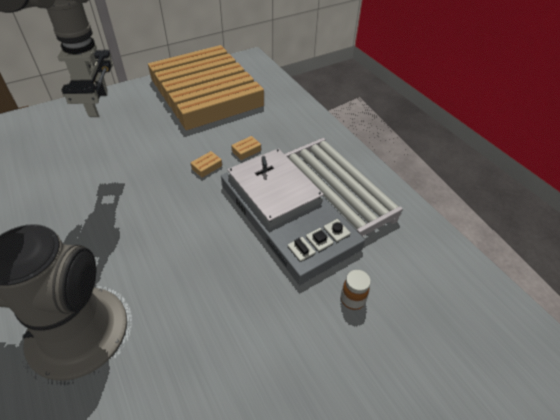

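The top view shows the round key near px (330,172), square (333,195) and bar (334,217). The fastener bar is near (225,202), tilted against its slot, with the soaps at the left and the jar at (398,195). The side view agrees: fastener about (265,165), keys about (337,228), (320,236), (301,245).

```bash
cat > h.py <<'E'
import cv2,numpy as np
from plant import bot
def K(n):
    m=bot.camera_model(n); f=210/np.tan(np.radians(m["vertical_fov"]/2)); return m,f
def ray(n,uv,z):
    m,f=K(n); d=m["R"].T@np.array([(uv[0]-m["cx"])/f,(uv[1]-m["cy"])/f,1]); c=-m["R"].T@m["t"]
    return c+d*(z-c[2])/d[2]
def cloud(n,d):
    m,f=K(n); v,u=np.mgrid[:420,:560]; p=np.stack([(u-m["cx"])/f*d,(v-m["cy"])/f*d,d],-1)
    return (p-m["t"])@m["R"]
def proj(n,X):
    m,f=K(n); c=m["R"]@np.asarray(X,float)+m["t"]; return f*c[:2]/c[2]+[m["cx"],m["cy"]]
E
cat > a.py <<'E'
from h import *
for n,box in(("top",(310,155,355,235)),("side",(280,212,358,265))):
    p=cv2.imread(f"pics/{n}0.png"); d=np.load(f"pics/{n}0d.npy"); P=cloud(n,d)
    x0,y0,x1,y1=box; g=p.max(2).astype(int)
    w=np.zeros(g.shape,np.uint8); w[y0:y1,x0:x1]=(g[y0:y1,x0:x1]>150)*255
    cs,_=cv2.findContours(w,cv2.RETR_EXTERNAL,cv2.CHAIN_APPROX_NONE)
    for c in cs:
        if cv2.contourArea(c)<80: continue
        r=cv2.minAreaRect(c)
        M=np.zeros_like(w); cv2.drawContours(M,[cv2.convexHull(c)],-1,255,-1)
        k=(M>0)&(g<60); kv,ku=np.where(k)
        pl=ray(n,r[0],53); kk=ray(n,(ku.mean(),kv.mean()),64)
        print(n,"plate",np.round(r[0],1),np.round(r[1],1),pl.round(1),"key",k.sum(),kk.round(1))
    # cover and fastener
    z=P[...,2]; cv=(g>130)&(abs(z-76)<7)
    cs,_=cv2.findContours(cv.astype(np.uint8),cv2.RETR_EXTERNAL,cv2.CHAIN_APPROX_NONE); c=max(cs,key=cv2.contourArea)
    q=np.array([ray(n,t[0],76)[:2] for t in c],np.float32); print("cover",cv2.minAreaRect(q))
    M=np.zeros_like(w); cv2.drawContours(M,[c],-1,255,-1)
    R=cv2.dilate(M,np.ones((9,9)))>0
    s=R&(z>98)&(z<125)&(g<110); Q=P[s]; print("fast",s.sum(),Q.mean(0).round(1),np.median(z[s]))
    ctr=(Q[:,:2].max(0)+Q[:,:2].min(0))/2; vx=cv2.fitLine(Q[:,:2].astype(np.float32),cv2.DIST_L2,0,.01,.01).ravel(); print(ctr,vx, np.degrees(np.arctan2(vx[1],vx[0])))
    for b,nm in(((190,150,300,250),"t"),((215,140,330,230),"s")):
        if nm==n[0]: cv2.imwrite(f"pics/{n}z.png",cv2.resize(p[b[1]:b[3],b[0]:b[2]],None,fx=5,fy=5,interpolation=cv2.INTER_CUBIC))
E
python3 a.py
```

```text
top plate [332.5 217. ] [18.2 22.2] [529.7 -77.8  53. ] key 38 [529.8 -83.9  64. ]
top plate [330.8 194.4] [18.3 22.6] [584.5 -75.5  53. ] key 54 [582.6 -78.   64. ]
top plate [328.8 172.1] [17.9 22.4] [639.4 -72.7  53. ] key 35 [638.6 -75.9  64. ]
cover ((573.1969604492188, 133.78787231445312), (170.07704162597656, 219.8561553955078), 3.054081439971924)
fast 70 [569.3 181.5 114.1] 114.65930307766635
[569.63801563 181.47222086] [3.1246278e-01 9.4993001e-01 5.6931982e+02 1.8148196e+02] 71.79228
side plate [319.1 238.3] [22.5 15.8] [583. -76.  53.] key 115 [580.3 -79.6  64. ]
side plate [336.8 229.3] [22.6 14.8] [637.9 -73.6  53. ] key 81 [635.2 -76.8  64. ]
cover ((572.2310791015625, 134.3445281982422), (171.3593292236328, 222.5742950439453), 3.1478071212768555)
fast 49 [565.6 176.9 111.9] 114.88049613959036
[567.59970508 181.20385895] [2.8081450e-01 9.5976204e-01 5.6561194e+02 1.7692484e+02] 73.69117
```

View pics/topz.png

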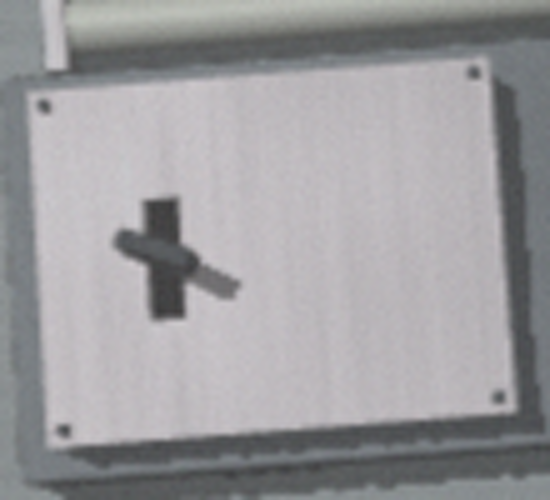

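Cover centre is about (572.7, 134) with machine yaw of about 3°. Keys: round (638.6,-72.8), square (583.7,-75.7), bar (528.8,-78.6). The fastener is at about (569.8,183) with its bar along 72° world, so it needs a turn of about 69° clockwise. First I move towards the keys while shutting the jaw and turning to yaw 183°.

send_rows(rows=[{"x":-0.1,"y":-0.05,"z":0.02,"az":-0.05,"jaw":-1},{"x":-0.3,"y":-0.15,"z":0.05,"az":-0.15,"jaw":-1},{"x":-0.5,"y":-0.25,"z":0.1,"az":-0.25,"jaw":-1},{"x":-0.7,"y":-0.35,"z":0.15,"az":-0.35,"jaw":-1},{"x":-0.9,"y":-0.45,"z":0.2,"az":-0.45,"jaw":-1},{"x":-1,"y":-0.5,"z":0.23,"az":-0.487,"jaw":-1},{"x":-1,"y":-0.5,"z":0.23,"az":-0.487,"jaw":-1},{"x":-1,"y":-0.5,"z":0.23,"az":-0.487,"jaw":-1},{"x":-1,"y":-0.5,"z":0.23,"az":-0.487,"jaw":-1},{"x":-1,"y":-0.5,"z":0.23,"az":-0.487,"jaw":-1}])

```text
schema error: expected keys x, y, z, ax, ay, az, jaw
```

send_rows(rows=[{"x":-0.1,"y":-0.15,"z":0,"jaw":-1},{"x":-0.25,"y":-0.38,"z":0,"jaw":-1},{"x":-0.4,"y":-0.6,"z":0,"jaw":-1},{"x":-0.55,"y":-0.83,"z":0,"jaw":-1},{"x":-0.63,"y":-0.949,"z":0,"jaw":-1},{"x":-0.63,"y":-0.949,"z":0,"jaw":-1},{"x":-0.63,"y":-0.949,"z":0,"jaw":-1},{"x":-0.63,"y":-0.949,"z":0,"jaw":-1},{"x":-0.63,"y":-0.949,"z":0,"jaw":-1},{"x":-0.63,"y":-0.949,"z":0,"jaw":-1}])

```text
schema error: expected keys x, y, z, ax, ay, az, jaw
```

send_rows(rows=[{"x":-0.1,"y":-0.15,"z":0.05,"jaw":-1},{"x":-0.25,"y":-0.38,"z":0.1,"jaw":-1},{"x":-0.4,"y":-0.6,"z":0.2,"jaw":-1},{"x":-0.55,"y":-0.83,"z":0.3,"jaw":-1},{"x":-0.63,"y":-0.949,"z":0.4,"jaw":-1},{"x":-0.63,"y":-0.949,"z":0.5,"jaw":-1},{"x":-0.63,"y":-0.949,"z":0.5,"jaw":-1},{"x":-0.63,"y":-0.949,"z":0.5,"jaw":-1},{"x":-0.63,"y":-0.949,"z":0.5,"jaw":-1},{"x":-0.63,"y":-0.949,"z":0.5,"jaw":-1}])

```text
schema error: expected keys x, y, z, ax, ay, az, jaw
```

send_rows(rows=[{"x":-0.1,"y":-0.05,"z":0.02,"ax":0,"ay":0,"az":-0.05,"jaw":-1},{"x":-0.3,"y":-0.15,"z":0.05,"ax":0,"ay":0,"az":-0.15,"jaw":-1},{"x":-0.5,"y":-0.25,"z":0.1,"ax":0,"ay":0,"az":-0.25,"jaw":-1},{"x":-0.7,"y":-0.35,"z":0.15,"ax":0,"ay":0,"az":-0.35,"jaw":-1},{"x":-0.9,"y":-0.45,"z":0.2,"ax":0,"ay":0,"az":-0.45,"jaw":-1},{"x":-1,"y":-0.5,"z":0.23,"ax":0,"ay":0,"az":-0.487,"jaw":-1},{"x":-1,"y":-0.5,"z":0.23,"ax":0,"ay":0,"az":-0.487,"jaw":-1},{"x":-1,"y":-0.5,"z":0.23,"ax":0,"ay":0,"az":-0.487,"jaw":-1},{"x":-1,"y":-0.5,"z":0.23,"ax":0,"ay":0,"az":-0.487,"jaw":-1},{"x":-1,"y":-0.5,"z":0.23,"ax":0,"ay":0,"az":-0.487,"jaw":-1}])

```text
time: 1.35
tool_pos: [366.8, 293.5, 180.9]
tcp_rot: [3.141, 0.0, -3.088]
contact_force: [-0.2, 0.8, 0.2]
grip_width: 1.1
finger_force: 0.0
```

send_rows(rows=[{"x":-0.1,"y":-0.15,"z":0,"ax":0,"ay":0,"az":0,"jaw":-1},{"x":-0.25,"y":-0.38,"z":0,"ax":0,"ay":0,"az":0,"jaw":-1},{"x":-0.4,"y":-0.6,"z":0,"ax":0,"ay":0,"az":0,"jaw":-1},{"x":-0.55,"y":-0.83,"z":0,"ax":0,"ay":0,"az":0,"jaw":-1},{"x":-0.63,"y":-0.949,"z":0,"ax":0,"ay":0,"az":0,"jaw":-1},{"x":-0.63,"y":-0.949,"z":0,"ax":0,"ay":0,"az":0,"jaw":-1},{"x":-0.63,"y":-0.949,"z":0,"ax":0,"ay":0,"az":0,"jaw":-1},{"x":-0.63,"y":-0.949,"z":0,"ax":0,"ay":0,"az":0,"jaw":-1},{"x":-0.63,"y":-0.949,"z":0,"ax":0,"ay":0,"az":0,"jaw":-1},{"x":-0.63,"y":-0.949,"z":0,"ax":0,"ay":0,"az":0,"jaw":-1}])

```text
time: 2.6
tool_pos: [502.7, 110.4, 180.8]
tcp_rot: [3.141, 0.0, -3.089]
contact_force: [0.7, -0.6, 0.1]
grip_width: 0.7
finger_force: 0.0
```

send_rows(rows=[{"x":-0.1,"y":-0.15,"z":0.05,"ax":0,"ay":0,"az":0,"jaw":-1},{"x":-0.25,"y":-0.38,"z":0.1,"ax":0,"ay":0,"az":0,"jaw":-1},{"x":-0.4,"y":-0.6,"z":0.2,"ax":0,"ay":0,"az":0,"jaw":-1},{"x":-0.55,"y":-0.83,"z":0.3,"ax":0,"ay":0,"az":0,"jaw":-1},{"x":-0.63,"y":-0.95,"z":0.4,"ax":0,"ay":0,"az":0,"jaw":-1},{"x":-0.63,"y":-0.95,"z":0.5,"ax":0,"ay":0,"az":0,"jaw":-1},{"x":-0.63,"y":-0.95,"z":0.5,"ax":0,"ay":0,"az":0,"jaw":-1},{"x":-0.63,"y":-0.95,"z":0.5,"ax":0,"ay":0,"az":0,"jaw":-1},{"x":-0.63,"y":-0.95,"z":0.5,"ax":0,"ay":0,"az":0,"jaw":-1},{"x":-0.63,"y":-0.95,"z":0.5,"ax":0,"ay":0,"az":0,"jaw":-1}])

```text
time: 3.85
tool_pos: [639.0, -73.0, 81.7]
tcp_rot: [-3.141, 0.001, -3.089]
contact_force: [-0.3, 0.2, 0.0]
grip_width: 0.4
finger_force: 0.0
```

```bash
python3 - <<'E'
from h import *
a,_=bot.capture("top"); b,_=bot.capture("side")
r=lambda i,x,y:cv2.resize(i[y:y+100,x:x+130,::-1],(390,300),interpolation=cv2.INTER_CUBIC)
cv2.imwrite("pics/k1.png",np.hstack([r(a,270,120),r(b,270,180)])); print(bot.get_obs()["tool_pos"])
E
```

```text
[638.87374229 -73.09631647  81.30314676]
```

View pics/k1.png

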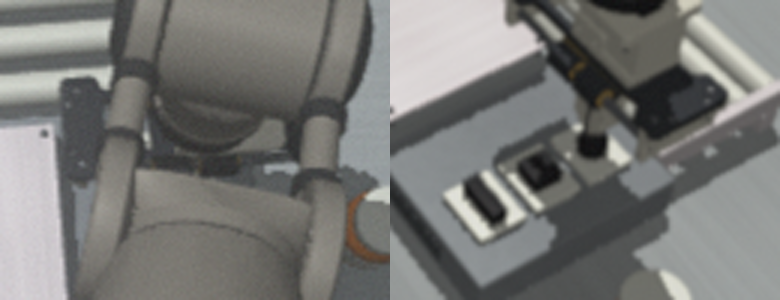

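The side view shows the fingertip right above the round key, at crop (592,145). The arm hides the keys in the top view. Pressing now.

send_rows(rows=[{"x":0,"y":0,"z":0.03,"ax":0,"ay":0,"az":0,"jaw":-1},{"x":0,"y":0,"z":0.05,"ax":0,"ay":0,"az":0,"jaw":-1},{"x":0,"y":0,"z":0.065,"ax":0,"ay":0,"az":0,"jaw":-1},{"x":0,"y":0,"z":0.08,"ax":0,"ay":0,"az":0,"jaw":-1},{"x":0,"y":0,"z":0.09,"ax":0,"ay":0,"az":0,"jaw":-1},{"x":0,"y":0,"z":0.1,"ax":0,"ay":0,"az":0,"jaw":-1},{"x":0,"y":0,"z":0.105,"ax":0,"ay":0,"az":0,"jaw":-1},{"x":0,"y":0,"z":0.105,"ax":0,"ay":0,"az":0,"jaw":-1},{"x":0,"y":0,"z":0.105,"ax":0,"ay":0,"az":0,"jaw":-1},{"x":0,"y":0,"z":0.105,"ax":0,"ay":0,"az":0,"jaw":-1}])

```text
time: 5.2
tool_pos: [638.6, -73.2, 61.2]
tcp_rot: [-3.141, 0.0, -3.089]
contact_force: [-5.7, 0.9, 11.2]
grip_width: 0.7
finger_force: 5.7
```

Force 11 N at z 61.2 means it has bottomed. I push a touch further, lift, and move to the square key.

send_rows(rows=[{"x":0,"y":0,"z":0.006,"ax":0,"ay":0,"az":0,"jaw":-1},{"x":0,"y":0,"z":0.006,"ax":0,"ay":0,"az":0,"jaw":-1},{"x":0,"y":0,"z":-0.05,"ax":0,"ay":0,"az":0,"jaw":-1},{"x":0,"y":0,"z":-0.105,"ax":0,"ay":0,"az":0,"jaw":-1},{"x":0.1,"y":0,"z":-0.105,"ax":0,"ay":0,"az":0,"jaw":-1},{"x":0.2,"y":0,"z":-0.105,"ax":0,"ay":0,"az":0,"jaw":-1},{"x":0.275,"y":0,"z":-0.105,"ax":0,"ay":0,"az":0,"jaw":-1},{"x":0.275,"y":0,"z":-0.105,"ax":0,"ay":0,"az":0,"jaw":-1},{"x":0.275,"y":0,"z":-0.08,"ax":0,"ay":0,"az":0,"jaw":-1},{"x":0.275,"y":0,"z":-0.06,"ax":0,"ay":0,"az":0,"jaw":-1}])

```text
time: 6.45
tool_pos: [584.3, -76.1, 71.2]
tcp_rot: [3.142, 0.0, -3.089]
contact_force: [0.1, 1.1, -0.0]
grip_width: 0.1
finger_force: 0.0
```

send_rows(rows=[{"x":0,"y":0,"z":0.02,"ax":0,"ay":0,"az":0,"jaw":-1},{"x":0,"y":0,"z":0.035,"ax":0,"ay":0,"az":0,"jaw":-1},{"x":0,"y":0,"z":0.045,"ax":0,"ay":0,"az":0,"jaw":-1},{"x":0,"y":0,"z":0.055,"ax":0,"ay":0,"az":0,"jaw":-1},{"x":0,"y":0,"z":0.06,"ax":0,"ay":0,"az":0,"jaw":-1},{"x":0,"y":0,"z":0.064,"ax":0,"ay":0,"az":0,"jaw":-1},{"x":0,"y":0,"z":0.064,"ax":0,"ay":0,"az":0,"jaw":-1},{"x":0,"y":0,"z":0.064,"ax":0,"ay":0,"az":0,"jaw":-1},{"x":0,"y":0,"z":0.064,"ax":0,"ay":0,"az":0,"jaw":-1},{"x":0,"y":0,"z":0.064,"ax":0,"ay":0,"az":0,"jaw":-1}])

```text
time: 7.7
tool_pos: [584.1, -76.1, 61.0]
tcp_rot: [-3.141, 0.002, -3.089]
contact_force: [-5.2, 1.3, 16.4]
grip_width: 0.5
finger_force: 8.3
```

send_rows(rows=[{"x":0,"y":0,"z":-0.02,"ax":0,"ay":0,"az":0,"jaw":-1},{"x":0,"y":0,"z":-0.06,"ax":0,"ay":0,"az":0,"jaw":-1},{"x":0,"y":0,"z":-0.105,"ax":0,"ay":0,"az":0,"jaw":-1},{"x":0,"y":0,"z":-0.11,"ax":0,"ay":0,"az":0,"jaw":-1},{"x":0.1,"y":0,"z":-0.11,"ax":0,"ay":0,"az":0,"jaw":-1},{"x":0.2,"y":0,"z":-0.11,"ax":0,"ay":0,"az":0,"jaw":-1},{"x":0.275,"y":0,"z":-0.11,"ax":0,"ay":0,"az":0,"jaw":-1},{"x":0.275,"y":0,"z":-0.11,"ax":0,"ay":0,"az":0,"jaw":-1},{"x":0.275,"y":0,"z":-0.08,"ax":0,"ay":0,"az":0,"jaw":-1},{"x":0.275,"y":0,"z":-0.064,"ax":0,"ay":0,"az":0,"jaw":-1}])

```text
time: 8.95
tool_pos: [529.2, -78.9, 71.1]
tcp_rot: [3.141, -0.0, -3.089]
contact_force: [0.2, 0.2, -0.8]
grip_width: 0.7
finger_force: 0.0
```

send_rows(rows=[{"x":0,"y":0,"z":0.02,"ax":0,"ay":0,"az":0,"jaw":-1},{"x":0,"y":0,"z":0.035,"ax":0,"ay":0,"az":0,"jaw":-1},{"x":0,"y":0,"z":0.045,"ax":0,"ay":0,"az":0,"jaw":-1},{"x":0,"y":0,"z":0.055,"ax":0,"ay":0,"az":0,"jaw":-1},{"x":0,"y":0,"z":0.06,"ax":0,"ay":0,"az":0,"jaw":-1},{"x":0,"y":0,"z":0.064,"ax":0,"ay":0,"az":0,"jaw":-1},{"x":0,"y":0,"z":0.064,"ax":0,"ay":0,"az":0,"jaw":-1},{"x":0,"y":0,"z":0.064,"ax":0,"ay":0,"az":0,"jaw":-1},{"x":0,"y":0,"z":0.064,"ax":0,"ay":0,"az":0,"jaw":-1},{"x":0,"y":0,"z":0.064,"ax":0,"ay":0,"az":0,"jaw":-1}])

```text
time: 10.2
tool_pos: [529.3, -79.0, 61.0]
tcp_rot: [-3.141, 0.002, -3.089]
contact_force: [-5.1, 1.7, 18.8]
grip_width: 0.3
finger_force: 9.5
```

All keys bottomed with 11–19 N. Now lift, open, and move over the fastener.

send_rows(rows=[{"x":0,"y":0,"z":-0.1,"ax":0,"ay":0,"az":0,"jaw":-1},{"x":0,"y":0,"z":-0.3,"ax":0,"ay":0,"az":0,"jaw":-1},{"x":0,"y":0.1,"z":-0.5,"ax":0,"ay":0,"az":0,"jaw":-1},{"x":-0.05,"y":0.3,"z":-0.6,"ax":0,"ay":0,"az":0,"jaw":0},{"x":-0.1,"y":0.55,"z":-0.6,"ax":0,"ay":0,"az":0,"jaw":0},{"x":-0.15,"y":0.8,"z":-0.6,"ax":0,"ay":0,"az":0,"jaw":0},{"x":-0.15,"y":0.95,"z":-0.6,"ax":0,"ay":0,"az":0,"jaw":0},{"x":-0.15,"y":1,"z":-0.6,"ax":0,"ay":0,"az":0,"jaw":0},{"x":-0.15,"y":1,"z":-0.6,"ax":0,"ay":0,"az":0,"jaw":0},{"x":-0.15,"y":1,"z":-0.6,"ax":0,"ay":0,"az":0,"jaw":0}])

```text
time: 11.45
tool_pos: [548.5, 121.0, 178.8]
tcp_rot: [-3.141, -0.0, -3.091]
contact_force: [0.3, 0.1, 0.2]
grip_width: 45.8
finger_force: 0.0
```

send_rows(rows=[{"x":-0.05,"y":0.1,"z":0,"ax":0,"ay":0,"az":-0.15,"jaw":0},{"x":-0.1,"y":0.2,"z":0,"ax":0,"ay":0,"az":-0.3,"jaw":0},{"x":-0.122,"y":0.297,"z":0,"ax":0,"ay":0,"az":-0.45,"jaw":0},{"x":-0.122,"y":0.297,"z":0,"ax":0,"ay":0,"az":-0.6,"jaw":0},{"x":-0.122,"y":0.297,"z":0,"ax":0,"ay":0,"az":-0.75,"jaw":0},{"x":-0.122,"y":0.297,"z":0,"ax":0,"ay":0,"az":-0.9,"jaw":0},{"x":-0.122,"y":0.297,"z":0,"ax":0,"ay":0,"az":-1,"jaw":0},{"x":-0.122,"y":0.297,"z":0,"ax":0,"ay":0,"az":-1,"jaw":0},{"x":-0.122,"y":0.297,"z":0,"ax":0,"ay":0,"az":-1,"jaw":0},{"x":-0.122,"y":0.297,"z":0,"ax":0,"ay":0,"az":-1,"jaw":0}])

```text
time: 12.7
tool_pos: [569.7, 182.5, 178.9]
tcp_rot: [-3.142, 0.0, -2.044]
contact_force: [-0.4, 1.0, 0.5]
grip_width: 45.6
finger_force: 0.0
```

send_rows(rows=[{"x":0,"y":0,"z":0.05,"ax":0,"ay":0,"az":-0.155,"jaw":0},{"x":0,"y":0,"z":0.1,"ax":0,"ay":0,"az":-0.155,"jaw":0},{"x":0,"y":0,"z":0.2,"ax":0,"ay":0,"az":-0.155,"jaw":0},{"x":0,"y":0,"z":0.25,"ax":0,"ay":0,"az":-0.155,"jaw":0},{"x":0,"y":0,"z":0.25,"ax":0,"ay":0,"az":-0.155,"jaw":0},{"x":0,"y":0,"z":0.25,"ax":0,"ay":0,"az":-0.155,"jaw":0},{"x":0,"y":0,"z":0.25,"ax":0,"ay":0,"az":-0.155,"jaw":0},{"x":0,"y":0,"z":0.25,"ax":0,"ay":0,"az":-0.155,"jaw":0},{"x":0,"y":0,"z":0.25,"ax":0,"ay":0,"az":-0.155,"jaw":0},{"x":0,"y":0,"z":0.25,"ax":0,"ay":0,"az":-0.155,"jaw":0}])

```text
time: 13.95
tool_pos: [569.7, 182.9, 129.0]
tcp_rot: [-3.141, 0.0, -1.88]
contact_force: [0.2, -0.3, -0.1]
grip_width: 46.0
finger_force: 0.0
```

```bash
python3 - <<'E'
from h import *
a,_=bot.capture("top"); b,_=bot.capture("side")
r=lambda i,x,y:cv2.resize(i[y:y+100,x:x+130,::-1],(390,300),interpolation=cv2.INTER_CUBIC)
cv2.imwrite("pics/k2.png",np.hstack([r(a,160,150),r(b,200,110)])); print(bot.get_obs()["tool_pos"],bot.get_obs()["tcp_rot"])
E
```

```text
[569.64524353 182.88162583 128.93945685] [ 3.14158836e+00  1.00192450e-04 -1.87996491e+00]
```

View pics/k2.png

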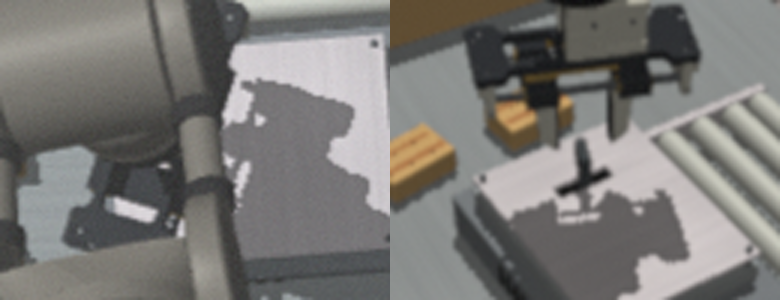

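The side view shows the fingers straddling the fastener bar, at crop (583,160) between the fingers at 550 and 620. Descend and close.

send_rows(rows=[{"x":0,"y":0,"z":0.06,"ax":0,"ay":0,"az":0,"jaw":0},{"x":0,"y":0,"z":0.13,"ax":0,"ay":0,"az":0,"jaw":0},{"x":0,"y":0,"z":0.19,"ax":0,"ay":0,"az":0,"jaw":0},{"x":0,"y":0,"z":0.214,"ax":0,"ay":0,"az":0,"jaw":0},{"x":0,"y":0,"z":0.214,"ax":0,"ay":0,"az":0,"jaw":-0.4},{"x":0,"y":0,"z":0.214,"ax":0,"ay":0,"az":0,"jaw":-0.7},{"x":0,"y":0,"z":0.214,"ax":0,"ay":0,"az":0,"jaw":-1},{"x":0,"y":0,"z":0.214,"ax":0,"ay":0,"az":0,"jaw":-1},{"x":0,"y":0,"z":0.214,"ax":0,"ay":0,"az":0,"jaw":-1},{"x":0,"y":0,"z":0.214,"ax":0,"ay":0,"az":0,"jaw":-1}])

```text
time: 15.3
tool_pos: [570.0, 182.8, 86.5]
tcp_rot: [-3.141, 0.0, -1.88]
contact_force: [0.6, 0.6, 1.2]
grip_width: 9.9
finger_force: 30.0
```

send_rows(rows=[{"x":0,"y":0,"z":0,"ax":0,"ay":0,"az":0.05,"jaw":-1},{"x":0,"y":0,"z":0,"ax":0,"ay":0,"az":0.15,"jaw":-1},{"x":0,"y":0,"z":0,"ax":0,"ay":0,"az":0.25,"jaw":-1},{"x":0,"y":0,"z":0,"ax":0,"ay":0,"az":0.35,"jaw":-1},{"x":0,"y":0,"z":0,"ax":0,"ay":0,"az":0.45,"jaw":-1},{"x":0,"y":0,"z":0,"ax":0,"ay":0,"az":0.55,"jaw":-1},{"x":0,"y":0,"z":0,"ax":0,"ay":0,"az":0.6,"jaw":-1},{"x":0,"y":0,"z":0,"ax":0,"ay":0,"az":0.6,"jaw":-1},{"x":0,"y":0,"z":0,"ax":0,"ay":0,"az":0.6,"jaw":-1},{"x":0,"y":0,"z":0,"ax":0,"ay":0,"az":0.6,"jaw":-1}])

```text
time: 16.55
tool_pos: [570.0, 182.9, 86.5]
tcp_rot: [-3.141, 0.001, -2.508]
contact_force: [1.9, -0.2, 3.5]
grip_width: 9.9
finger_force: 30.0
```

send_rows(rows=[{"x":0,"y":0,"z":0,"ax":0,"ay":0,"az":0.05,"jaw":-1},{"x":0,"y":0,"z":0,"ax":0,"ay":0,"az":0.15,"jaw":-1},{"x":0,"y":0,"z":0,"ax":0,"ay":0,"az":0.25,"jaw":-1},{"x":0,"y":0,"z":0,"ax":0,"ay":0,"az":0.35,"jaw":-1},{"x":0,"y":0,"z":0,"ax":0,"ay":0,"az":0.45,"jaw":-1},{"x":0,"y":0,"z":0,"ax":0,"ay":0,"az":0.53,"jaw":-1},{"x":0,"y":0,"z":0,"ax":0,"ay":0,"az":0.555,"jaw":-1},{"x":0,"y":0,"z":0,"ax":0,"ay":0,"az":0.555,"jaw":-1},{"x":0,"y":0,"z":0,"ax":0,"ay":0,"az":0.555,"jaw":-1},{"x":0,"y":0,"z":0,"ax":0,"ay":0,"az":0.555,"jaw":-1}])

```text
time: 17.8
tool_pos: [570.0, 182.8, 86.4]
tcp_rot: [3.142, 0.001, -3.089]
contact_force: [2.4, -1.3, 5.3]
grip_width: 9.7
finger_force: 30.0
```

```bash
python3 -c "
from plant import bot
o=bot.get_obs();print(o['tcp_rot'],o['moment'],o['contact_force'],o['grip_width'])"
```

```text
[ 3.14153379e+00  9.99729303e-04 -3.08874641e+00] [-0.25269282 -0.4194478   0.01358726] [ 2.37811601 -1.34177219  5.31658728] 9.733942814711272
```

send_rows(rows=[{"x":0,"y":0,"z":0,"ax":0,"ay":0,"az":0,"jaw":-0.5},{"x":0,"y":0,"z":0,"ax":0,"ay":0,"az":0,"jaw":-0.2},{"x":0,"y":0,"z":0,"ax":0,"ay":0,"az":0,"jaw":-0.2},{"x":0,"y":0,"z":-0.1,"ax":0,"ay":0,"az":0,"jaw":-0.2},{"x":0,"y":0,"z":-0.25,"ax":0,"ay":0,"az":0,"jaw":-0.2},{"x":0,"y":0,"z":-0.35,"ax":0,"ay":0,"az":0,"jaw":-0.5},{"x":0,"y":-0.2,"z":-0.35,"ax":0,"ay":0,"az":0,"jaw":-1},{"x":0,"y":-0.4,"z":-0.35,"ax":0,"ay":0,"az":0,"jaw":-1},{"x":0,"y":-0.545,"z":-0.35,"ax":0,"ay":0,"az":0,"jaw":-1},{"x":0,"y":-0.545,"z":-0.35,"ax":0,"ay":0,"az":0,"jaw":-1}])

```text
time: 19.05
tool_pos: [575.3, 72.4, 155.9]
tcp_rot: [3.142, -0.001, -3.092]
contact_force: [-0.3, 0.6, 0.2]
grip_width: 0.6
finger_force: 0.0
```

```bash
python3 - <<'E'
from h import *
a,_=bot.capture("top"); b,_=bot.capture("side")
r=lambda i,x,y:cv2.resize(i[y:y+100,x:x+130,::-1],(390,300),interpolation=cv2.INTER_CUBIC)
cv2.imwrite("pics/k3.png",np.hstack([r(a,160,150),r(b,200,110)])); print(bot.get_obs()["tool_pos"],bot.get_obs()["tcp_rot"])
E
```

```text
[575.14259404  74.41598291 155.97305485] [ 3.14095065e+00 -4.63271651e-04 -3.08991506e+00]
```

View pics/k3.png

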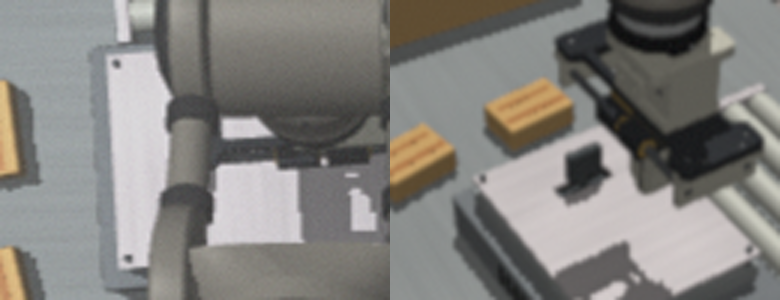

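The side view shows the bar in line with the slot, at crop (583,175), and the gripper clear of it. Now pressing the cover.

send_rows(rows=[{"x":0,"y":0,"z":0.1,"ax":0,"ay":0,"az":0,"jaw":-1},{"x":0,"y":0,"z":0.25,"ax":0,"ay":0,"az":0,"jaw":-1},{"x":0,"y":0,"z":0.35,"ax":0,"ay":0,"az":0,"jaw":-1},{"x":0,"y":0,"z":0.38,"ax":0,"ay":0,"az":0,"jaw":-1},{"x":0,"y":0,"z":0.395,"ax":0,"ay":0,"az":0,"jaw":-1},{"x":0,"y":0,"z":0.41,"ax":0,"ay":0,"az":0,"jaw":-1},{"x":0,"y":0,"z":0.425,"ax":0,"ay":0,"az":0,"jaw":-1},{"x":0,"y":0,"z":0.435,"ax":0,"ay":0,"az":0,"jaw":-1},{"x":0,"y":0,"z":0.44,"ax":0,"ay":0,"az":0,"jaw":-1},{"x":0,"y":0,"z":0.44,"ax":0,"ay":0,"az":0,"jaw":-1}])

```text
time: 20.4
tool_pos: [575.8, 74.6, 69.6]
tcp_rot: [3.141, 0.002, -3.089]
contact_force: [-1.5, 1.8, 7.3]
grip_width: 0.6
finger_force: 3.6
```

send_rows(rows=[{"x":0,"y":0,"z":0.006,"ax":0,"ay":0,"az":0,"jaw":-1},{"x":0,"y":0,"z":0.012,"ax":0,"ay":0,"az":0,"jaw":-1},{"x":0,"y":0,"z":0.018,"ax":0,"ay":0,"az":0,"jaw":-1},{"x":0,"y":0,"z":0.024,"ax":0,"ay":0,"az":0,"jaw":-1},{"x":0,"y":0,"z":0.029,"ax":0,"ay":0,"az":0,"jaw":-1},{"x":0,"y":0,"z":0.033,"ax":0,"ay":0,"az":0,"jaw":-1},{"x":0,"y":0,"z":0.035,"ax":0,"ay":0,"az":0,"jaw":-1},{"x":0,"y":0,"z":0.035,"ax":0,"ay":0,"az":0,"jaw":-1},{"x":0,"y":0,"z":0.035,"ax":0,"ay":0,"az":0,"jaw":-1},{"x":0,"y":0,"z":0.035,"ax":0,"ay":0,"az":0,"jaw":-1}])

```text
time: 21.65
tool_pos: [575.9, 74.6, 64.2]
tcp_rot: [3.141, 0.003, -3.089]
contact_force: [-6.1, 1.3, 18.2]
grip_width: 0.2
finger_force: 8.9
```

send_rows(rows=[{"x":0,"y":0,"z":0.003,"ax":0,"ay":0,"az":0,"jaw":-1},{"x":0,"y":0,"z":0.005,"ax":0,"ay":0,"az":0,"jaw":-1},{"x":0,"y":0,"z":0.005,"ax":0,"ay":0,"az":0,"jaw":-1},{"x":0,"y":0,"z":0.005,"ax":0,"ay":0,"az":0,"jaw":-1},{"x":0,"y":0,"z":0.005,"ax":0,"ay":0,"az":0,"jaw":-1},{"x":0,"y":0,"z":0.005,"ax":0,"ay":0,"az":0,"jaw":-1},{"x":0,"y":0,"z":0.005,"ax":0,"ay":0,"az":0,"jaw":-1},{"x":0,"y":0,"z":0.005,"ax":0,"ay":0,"az":0,"jaw":-1},{"x":0,"y":0,"z":0.005,"ax":0,"ay":0,"az":0,"jaw":-1},{"x":0,"y":0,"z":0.005,"ax":0,"ay":0,"az":0,"jaw":-1}])

```text
time: 22.9
tool_pos: [575.9, 74.6, 64.1]
tcp_rot: [3.141, 0.003, -3.089]
contact_force: [-9.0, 1.0, 24.3]
grip_width: 0.4
finger_force: 12.3
```

The cover is at its hard stop: z 64.1, 24 N. Handing in.

```bash
python3 -c "
from plant import bot
print(bot.close_job())"
```

```text
the job is handed in; nothing more can be done
None
```

I pressed the round, square and bar keys to their stops in that order, turned the fastener in line with the slot and released it, and handed in at about 23 s with the cover held flush (fingertips at z 64.1 mm, 24 N); no verdict was returned.

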